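# Release the lid of the sample mill

## Task

Open the sample mill on the lab bench: slide the safety catch on its front deck fully aside, then press the round release button it was covering all the way down, so that the chamber lid springs ajar. Leave the catch open and the button down, and do not press the square start key beside them.

Things in the scene. Friction and masses are not known exactly. Their poses are not given: they have to be found in the camera images.
- mill: The sample mill, fixed to the bench: a white box 220 mm (x) by 260 mm (y). Origin at the centre of its underside on the bench; x points from its front deck to its lid, y along the deck, z up. Deck 70 mm above the bench. Behind the controls, from x = -8 mm on, the chamber with the grey lid rises 19 mm above the deck.
- catch_fin (a point): Centre of the upright aluminium fin on the safety catch; axes as the mill's. The fin is 10 mm thick (y), 30 mm wide (x), 24 mm tall; the point is 12 mm below its top, 12 mm above the hood it stands on, 34 mm above the deck. The hood, 46 mm (x) by 44 mm (y), covers the release button. The catch opens towards the mill's -y; the deck is clear for 70 mm on the fin's +y side.
- catch (a joint): How far the safety catch has been slid, in m: 0 covers the button, 0.060 is fully aside (hard stop). It slides towards -y of the mill, resists with about 2 N and stays where it is left.
- release_top (a point): Centre of the top face of the round black release button, 26 mm across, which stands 12 mm above the deck, under the catch while that is shut; axes as the mill's. With the catch fully aside it lies 60 mm from the fin, on the +y side, 38 mm clear of the hood. It sinks with the button.
- release (a joint): How far the release button has been pressed straight down, in m: 0 is up, 0.008 is fully down. It resists with about 3 N, then meets a hard stop, and stays down when let go; the lid rises by 0.2 rad with it, its front edge moving up 20 mm.
- start_key (a joint): How far the mill's start key has been pressed, in m: 0 is up, 0.008 down. A square black key, 26 mm wide, 12 mm proud of the deck, without a catch, 145 mm from the release button towards the mill's -y; it springs back. Not to be pressed.

How it is judged:
On the way, in this order (a step that is already met when the one before it is completed fails the run):
1. the safety catch is slid aside, off the button, to within 10 mm of its stop (value of joint catch above 0.05 m and value of joint release below 0.002 m), for 0.1 s.
2. the uncovered release button is pressed down (value of joint release above 0.0055 m and value of joint catch above 0.05 m), for 0.1 s.
At the end, for the whole second after the job is handed in: The safety catch stands aside (more than 50 of its 60 mm), and the release button stays down (more than 5.5 of its 8 mm), at rest (all of step 2 and velocity of joint release below 0.005 m/s); the robot touches nothing.
It fails at once if the square start key is pressed (more than 3 mm) (value of joint start_key above 0.003 m).
It also fails if it takes over 35 s, if anything falls off the work surface, if the arm or the gripper's body presses on something with over 40 N, if the wrist force passes 120 N, or if a joint passes its speed limit or range.

## Robot

A 6-joint arm with a two-finger parallel gripper is mounted at the origin on the work surface. World frame = base frame: x ahead of the robot, y to its left, z up, the work surface at z = 0. Lengths are in m, angles in rad, forces in N, time in s.
With the tool pointing down it reaches from about 0.25 to 0.725 m from the base axis. Payload 9.7 kg.
Tool frame: the origin (TCP) lies midway between the tips of the shut fingers; the grasp point (between the pads) lies 19 mm behind it; z points along the fingers, y is the direction in which the jaws open and shut (so a half turn about z gives the same grasp; the last joint's range is limited). The gripper opens to 85 mm and grips with 20 to 120 N. Pads are 22 mm wide; open, the fingers measure 114 mm over their backs; the gripper's body (76 mm by 85 mm) begins 54 mm behind the grasp point. The pads swing forward as they close: fully open they stand 13 mm farther back than shut.
Start: joints at [1.296, 0.087, 0.176, 1.66, 0, 1.571], TCP at [0.149, 0.529, 0.231] pointing down, gripper open.
Joint ranges: [-3.13, 3.13], [-0.85, 1.81], [-1.15, 1.24], [-2.2, 2.28], [-1.44, 1.52], [-3.14, 3.14]. Speed limits (rad/s): [2.22, 2.22, 2.57, 3.14, 3.14, 3.14].

## Interface

Orientations are given as [roll, pitch, yaw] about the fixed x, y, z axes, in that order (R = Rz(yaw) Ry(pitch) Rx(roll)).
In Python, from station import manip, viewer gives the robot as it stands.
- The arm moves only by the tool apply_moves, never from a script. Its argument "moves" is a list that holds one entry, the list of rows, each a list of 5 numbers: the finger opening in m, from 0 to 0.0854, then the shift along the tool's x, y, z in m, then the turn about the tool's z in degrees. A call has 1 to 12 rows; each row shifts and turns the commanded pose from where the row before left it, along the tool's axes as they then stand; what a row does not reach is not made up. A row lasts 1/12 s, in which the tool goes at most 41.7 mm and 7.16 degrees, less where a joint would pass 70% of its speed; a pose out of reach is approached as far as the arm can. A call with a gripper value outside its range is refused whole. The fingers move at their own pace and stop on an object; "grip_force" is the grip in N (left out, the last holds). Time passes only in rows, so rows that do not move let the fingers close. It gives the time, the measured TCP pose, the force and the opening at its end, in the units of the state.
- manip.read_state(): the state, without advancing time (a new reading comes with each control period).
- viewer.snapshot(name): name is "side" or "top" or "wrist"; returns a dict with "pixels" (480x640x3 uint8, blue, green, red), "depth" (480x640 float32, m along the optical axis (not along the pixel's ray), 0 where there is no reading), "mtx" (3x3 intrinsics, pixels), "rvec" (rotation vector, rad) and "tvec" (3), from world to camera coordinates, as OpenCV has them. Camera axes: x right, y down, z forward; pixel columns grow to the right and rows downward; lengths in m; the calibration is good to about 2 mm. The wrist camera is an equidistant fisheye: a pixel r from the principal point sees the ray r / f radians off the axis. A picture is of the moment at which its call begins.
- manip.job_done(): hands the job in, once; it reports no verdict.
The state is a dict: "time_s": time; "joint_positions": joint angles; "qvel": joint speeds; "joint_torque": joint torques, N m; "tool_pos": TCP position; "eef_rot": TCP orientation; "wrist_force": force on the tool from outside, world axes, zero at the start; "ft_torque": the same for the moment, N m; "finger_gap": finger opening in m.
Only numpy, scipy, OpenCV 4.12 (cv2) and the standard library are available. Lean on these libraries where they do the work, as an engineer would, in place of code of your own. Each camera call takes 0.05 s, during which the arm holds its last target.

## Working session

There is one attempt and no reset: what is moved stays moved. The work goes in short steps, Python scripts to look and compute and a tool call to move; the robot and the scene stay as the last step left them, time stands still between calls to the robot, and variables do not carry over. Pictures are saved under pics/ and viewed, and the job is handed in when it is done.

Besides the shell and the picture viewer there is one more tool, called after "Request:" by a JSON object that holds its "name" and its "arguments". apply_moves: Moves the arm, as the interface text tells. Its arguments: {"type":"object","properties":{"moves":{"type":"array","items":{"type":"array","items":{"type":"array","items":{"type":"number"}}}},"grip_force":{"type":"number"}},"required":["moves"]}

```bash
mkdir -p pics; cat > h.py <<'E'
import numpy as np,cv2
from station import manip,viewer
def snap(n,f):
    s=viewer.snapshot(n); cv2.imwrite('pics/'+f+'.png',s['pixels']); np.savez('pics/'+f+'.npz',**{k:np.asarray(v) for k,v in s.items()}); return s
def world(s,u,v,d):
    R=cv2.Rodrigues(np.asarray(s['rvec']))[0]; K=np.asarray(s['mtx']); t=np.asarray(s['tvec']).ravel()
    c=np.array([(u-K[0,2])/K[0,0]*d,(v-K[1,2])/K[1,1]*d,d]); return R.T@(c-t)
def plane(s,u,v,z):
    o=world(s,u,v,0);p=world(s,u,v,1);return o+(p-o)*(z-o[2])/(p-o)[2]
E
python3 - <<'E'
from h import *
snap('top','t1');snap('side','s1');st=manip.read_state();print(st)
E
```

```text
{'time_s': 0.1, 'joint_positions': array([ 1.29602760e+00,  8.73551154e-02,  1.75206271e-01,  1.65982154e+00,
       -3.07246173e-05,  1.57079890e+00]), 'qvel': array([-9.24699204e-04, -3.24679925e-05,  1.26041577e-03, -3.58805317e-04,
        1.30764922e-03, -6.72986051e-05]), 'joint_torque': array([-7.19276159e-05, -5.21557474e+01,  4.65655339e+01,  1.58262067e-02,
       -3.91440744e-05, -6.48773749e-06]), 'tool_pos': array([0.14917689, 0.52915344, 0.2306778 ]), 'eef_rot': array([-3.14041860e+00,  3.07276190e-05,  2.86682139e+00]), 'wrist_force': array([ 0.01414442, -0.53984273, -0.35653324]), 'ft_torque': array([ 0.03687728,  0.02769061, -0.01531098]), 'finger_gap': 0.0858706240354853}
```

View pics/t1.png

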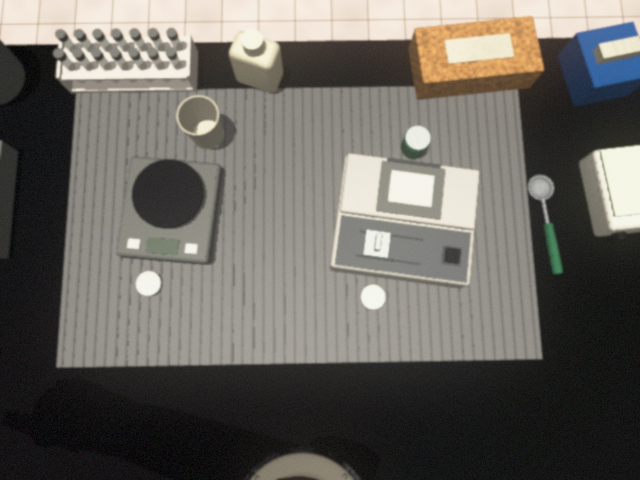

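View pics/s1.png

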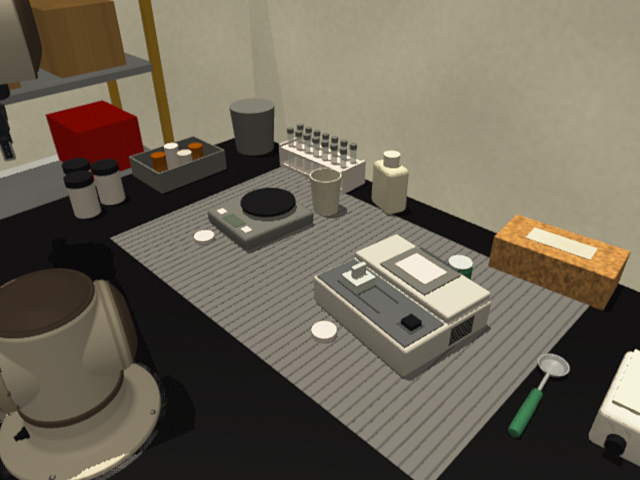

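The top view shows the mill at about (405,218), with the white hood at (377,243) and the fin on it. The slots run right towards -y, and the black start key is at (452,256). The side view agrees: hood at (358,275), key at (411,322). Next I'll measure them.

```bash
python3 - <<'E'
from h import *
s=dict(np.load('pics/t1.npz'));im=s['pixels'];d=s['depth']
c=im[140:295,320:490];cv2.imwrite('pics/t1z.png',cv2.resize(c,None,fx=4.5,fy=3.8,interpolation=cv2.INTER_CUBIC)[:600,:800])
for u,v in [(375,290),(350,260),(440,245),(377,243),(366,240),(410,190),(452,256),(377,236)]:
    print(u,v,im[v,u],world(s,u,v,d[v,u]).round(4))
g=cv2.cvtColor(im,cv2.COLOR_BGR2GRAY)
H=np.array([[world(s,u,v,d[v,u]) for u in range(320,490)] for v in range(140,295)])
z=H[...,2]
print(np.histogram(z,bins=np.arange(-.01,.15,.005)))
# box footprint: z>0.055
m=((z>.055)).astype(np.uint8)
n,l,stt,cen=cv2.connectedComponentsWithStats(m);k=1+np.argmax(stt[1:,4]);m=l==k
P=H[m][:,:2].astype(np.float32);r=cv2.minAreaRect(P);print('box',r)
print('lid',cv2.minAreaRect(H[m&(z>.081)&(z<.095)&(H[...,0]>H[m][:,0].mean())][:,:2].astype(np.float32)))
f=(z>.097);print('fin',f.sum(),H[f].mean(0),cv2.minAreaRect(H[f][:,:2].astype(np.float32)))
gz=g[140:295,320:490]
# key
km=(gz<45)&(abs(z-.08)<.012);n,l,stt,cen=cv2.connectedComponentsWithStats(km.astype(np.uint8))
for i in range(1,n):
  if stt[i,4]>40:
    print('key?',stt[i],cen[i]+[320,140],plane(s,*(cen[i]+[320,140]),.082))
hm=(gz>150)&(z>.084)&(np.arange(140,295)[:,None]>225)&(np.arange(320,490)[None]<400)
q=[plane(s,u+320,v+140,.092)[:2] for v,u in np.argwhere(hm)]
print('hood',hm.sum(),cv2.minAreaRect(np.array(q,np.float32)))
E
```

```text
375 290 [238 247 245] [ 0.4139 -0.1468  0.0164]
350 260 [133 135 135] [ 0.465  -0.0972  0.0691]
440 245 [128 132 130] [ 0.4901 -0.2643  0.0712]
377 243 [232 240 239] [ 0.4872 -0.1427  0.1188]
366 240 [227 234 232] [ 0.4978 -0.1258  0.0921]
410 190 [236 244 245] [ 0.5909 -0.2105  0.0901]
452 256 [63 64 65] [ 0.4672 -0.282   0.0844]
377 236 [219 229 225] [ 0.4997 -0.1431  0.119 ]
(array([   3, 1359, 7059,  716,  143,  154,   78,   77,   62,   79,   69,
         87,   99,  105,  416, 2279, 4364,  311, 2388, 3617, 2568,  106,
          6,    6,   19,   73,    6,    0,    0,    0,    0]), array([-0.01 , -0.005,  0.   ,  0.005,  0.01 ,  0.015,  0.02 ,  0.025,
        0.03 ,  0.035,  0.04 ,  0.045,  0.05 ,  0.055,  0.06 ,  0.065,
        0.07 ,  0.075,  0.08 ,  0.085,  0.09 ,  0.095,  0.1  ,  0.105,
        0.11 ,  0.115,  0.12 ,  0.125,  0.13 ,  0.135,  0.14 ,  0.145]))
box ((0.4724448025226593, -0.19328024983406067), (0.261082261800766, 0.3600214123725891), 80.85348510742188)
lid ((0.591606616973877, -0.21186544001102448), (0.24981065094470978, 0.11574650555849075), 81.27525329589844)
fin 221 [ 0.41063126 -0.09519782  0.55885383] ((0.4569445252418518, -0.12310102581977844), (0.04416960850358009, 0.3324945867061615), 58.265018463134766)
hood 629 ((0.46312710642814636, -0.1072460189461708), (0.09792207926511765, 0.1391114592552185), 9.491728782653809)
```

View pics/t1z.png

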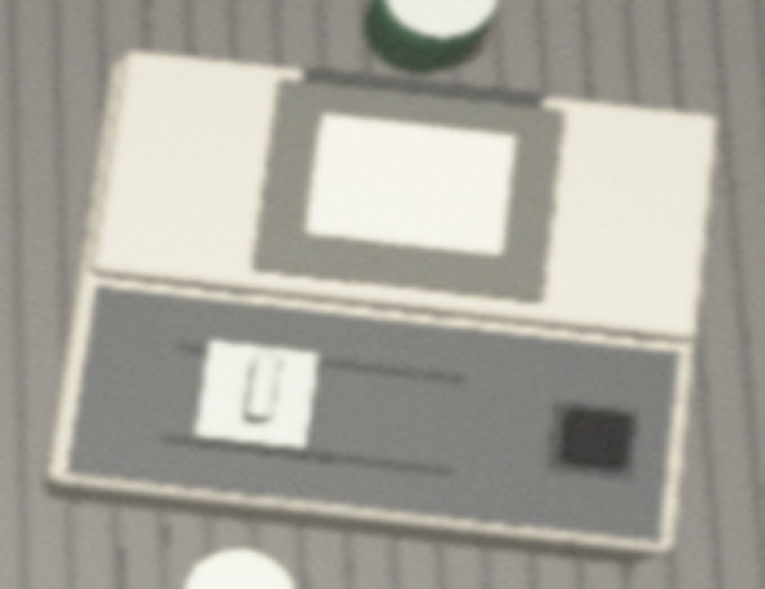

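The zoom shows the white hood with the fin in its middle, the slots and the square key. Depth dropouts spoiled some of the fits, so I'll redo them with filtering.

```bash
python3 - <<'E'
from h import *
s=dict(np.load('pics/t1.npz'));im=s['pixels'];d=s['depth']
g=cv2.cvtColor(im,cv2.COLOR_BGR2GRAY)[140:295,320:490]
H=np.array([[world(s,u,v,d[v,u]) for u in range(320,490)] for v in range(140,295)])
z=H[...,2];ok=d[140:295,320:490]>0
def big(m):
    n,l,a,c=cv2.connectedComponentsWithStats(m.astype(np.uint8));k=1+np.argmax(a[1:,4]);return l==k
def pl(m,zz): return np.array([plane(s,u+320,v+140,zz)[:2] for v,u in np.argwhere(m)],np.float32)
box=big(ok&(z>.062)&(z<.13));print('box',cv2.minAreaRect(H[box][:,:2].astype(np.float32)))
lid=big(ok&(z>.082)&(z<.1)&(H[...,0]>.53));print('lid',cv2.minAreaRect(pl(lid,.089)))
fin=big(ok&(z>.108)&(z<.13)&(H[...,0]<.53));P=pl(fin,.116);print('fin',fin.sum(),P.mean(0),np.median(z[fin]),cv2.minAreaRect(P))
i,j=np.indices(g.shape)
hood=big((g>190)&(i>85)&(i<120)&(j>40)&(j<75));P=pl(hood,.092);print('hood',hood.sum(),P.mean(0),cv2.minAreaRect(P))
key=big((g<85)&(i>100)&(i<130)&(j>115)&(j<145));P=pl(key,.082);print('key',key.sum(),P.mean(0),cv2.minAreaRect(P))
deckm=big((g>100)&(g<150)&(z>.06)&(z<.078)&ok);P=pl(cv2.morphologyEx(deckm.astype(np.uint8),cv2.MORPH_CLOSE,np.ones((9,9)))>0,.07);print('deck',cv2.minAreaRect(P))
print('hood z',np.median(z[hood]),'deck z',np.median(z[deckm]),'cam',world(s,0,0,0))
# side depth fin
s=dict(np.load('pics/s1.npz'));im=s['pixels'];d=s['depth']
A=[(u,v,*world(s,u,v,d[v,u])) for v in range(250,300) for u in range(335,395) if d[v,u]>0];A=np.array(A)
f=(A[:,4]>.105)&(A[:,4]<.125);print('side fin',f.sum(),A[f].mean(0),A[f][:,2:].min(0),A[f][:,2:].max(0))
E
```

```text
box ((0.5417959690093994, -0.2041323184967041), (0.2596208453178406, 0.21878625452518463), 81.22063446044922)
lid ((0.5906519293785095, -0.2108193039894104), (0.24805621802806854, 0.11559426784515381), 81.24528503417969)
fin 100 [ 0.49051353 -0.14486973] 0.11674281304277608 ((0.49041956663131714, -0.14494474232196808), (0.010076768696308136, 0.03134216368198395), 80.98687744140625)
hood 596 [ 0.49171197 -0.14490704] ((0.4916301667690277, -0.14489369094371796), (0.044422317296266556, 0.04570823535323143), 81.34930419921875)
key 226 [ 0.4691013  -0.28239557] ((0.4693465232849121, -0.28246647119522095), (0.027618898078799248, 0.028092369437217712), 80.84814453125)
deck ((0.4853522479534149, -0.19557872414588928), (0.24061743915081024, 0.0915752649307251), 81.16641998291016)
hood z 0.09344667005455848 deck z 0.07131129160719468 cam [ 0.31547366 -0.03578449  1.08741641]
side fin 102 [ 3.58117647e+02  2.67460784e+02  4.86145409e-01 -1.44585821e-01
  1.11564658e-01] [ 0.47256895 -0.15099733  0.10500015] [ 0.5041706  -0.13688222  0.11693776]
```

Everything agrees: heights are 0.071, 0.093 and 0.117, the sizes match, and the mill's +y points 81.1° from world x. Fin to key measures 139 mm rather than 145, so the catch may already stand about 6 mm open. I'll check that once the button shows. Plan: shut the fingers, turn the tool so its x lies along mill +y, push the fin with the pad edge, then press the button with the shut tips.

Request:
{"name": "apply_moves", "arguments": {"moves": [[[0,0,0,0,6.92],[0,0,0,0,6.92],[0,0,0,0,6.92],[0,0,0,0,6.92],[0,0,0,0,6.92],[0,0,0,0,6.92],[0,0,0,0,6.92],[0,0,0,0,6.92],[0,0,0,0,6.92],[0,0,0,0,6.92],[0,0,0,0,6.92],[0,0,0,0,6.92]]], "grip_force": 40}}

```text
time_s: 1.1
tool_pos: [0.1492, 0.5292, 0.2308]
eef_rot: [-3.142, 0.001, 1.412]
wrist_force: [0.6, -0.4, 0.6]
finger_gap: 0.0
```

Request:
{"name": "apply_moves", "arguments": {"moves": [[[0,-0.024,0.0184,0,0],[0,-0.024,0.0184,0,0],[0,-0.024,0.0184,0,0],[0,-0.024,0.0184,0,0],[0,-0.024,0.0184,0,0],[0,-0.024,0.0184,0,0],[0,-0.024,0.0184,0,0],[0,-0.024,0.0184,0,0],[0,-0.024,0.0184,0,0],[0,-0.024,0.0184,0,0],[0,-0.024,0.0184,0,0],[0,-0.024,0.0184,0,0]]]}}

```text
time_s: 2.1
tool_pos: [0.3237, 0.2096, 0.2311]
eef_rot: [-3.142, 0.0, 1.418]
wrist_force: [0.6, 1.4, -0.1]
finger_gap: -0.0
```

Request:
{"name": "apply_moves", "arguments": {"moves": [[[0,-0.024,0.0184,0,0],[0,-0.024,0.0184,0,0],[0,-0.024,0.0184,0,0],[0,-0.024,0.0184,0,0],[0,-0.024,0.0184,0,0],[0,-0.024,0.0184,0,0],[0,-0.024,0.0184,0,0],[0,-0.024,0.0184,0,0],[0,-0.024,0.0184,0,0],[0,-0.024,0.0184,0,0],[0,-0.024,0.0184,0,0],[0,0,0,0,0]]]}}

```text
time_s: 3.1
tool_pos: [0.4846, -0.0844, 0.23]
eef_rot: [-3.141, 0.001, 1.414]
wrist_force: [0.5, 1.2, 0.4]
finger_gap: 0.0
```

Request:
{"name": "apply_moves", "arguments": {"moves": [[[0,-0.012,0.008,0,0],[0,-0.0115,0.0073,0.01,0],[0,0,0,0.02,0],[0,0,0,0.025,0],[0,0,0,0.025,0],[0,0,0,0.02,0],[0,0,0,0.014,0],[0,0,0,0.01,0],[0,0,0,0.005,0],[0,0,0,0,0],[0,0,0,0,0]]]}}

```text
time_s: 4.02
tool_pos: [0.4949, -0.1064, 0.1028]
eef_rot: [3.141, 0.0, 1.418]
wrist_force: [-0.3, 0.0, 0.7]
finger_gap: 0.0002
```

```bash
python3 - <<'E'
from h import *
s=snap('side','s2');cv2.imwrite('pics/s2z.png',cv2.resize(s['pixels'][180:380,260:520],None,fx=3,fy=3,interpolation=cv2.INTER_CUBIC))
print(manip.read_state()['tool_pos'])
E
```

```text
[ 0.49516699 -0.10643643  0.10317959]
```

View pics/s2z.png

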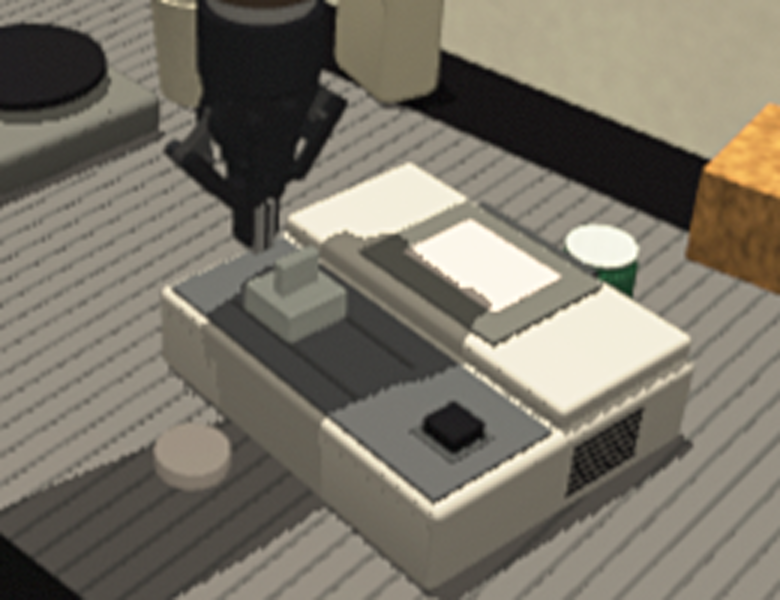

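The picture shows the shut fingers beside the fin on its +y side: fingertips at about (262,240) and fin at (295,275) in the zoom. The pad edge is about 23 mm from the fin. I'll push along tool -x.

Request:
{"name": "apply_moves", "arguments": {"moves": [[[0,-0.008,0,0.003,0],[0,-0.008,0,0,0],[0,-0.006,0,0,0],[0,-0.006,0,0,0],[0,-0.007,0,0,0],[0,-0.007,0,0,0],[0,-0.007,0,0,0],[0,-0.007,0,0,0],[0,-0.007,0,0,0],[0,-0.005,0,0,0],[0,0,0,0,0]]]}}

```text
time_s: 4.98
tool_pos: [0.484, -0.1747, 0.0991]
eef_rot: [-3.141, 0.001, 1.416]
wrist_force: [0.1, -0.8, 0.9]
finger_gap: -0.0002
```

```bash
python3 - <<'E'
from h import *
s=snap('side','s3');cv2.imwrite('pics/s3z.png',cv2.resize(s['pixels'][180:380,260:520],None,fx=3,fy=3,interpolation=cv2.INTER_CUBIC))
s=snap('top','t3')
p=manip.read_state()['tool_pos'];print(p,(p[:2]-[.4905,-.1449])@[.155,.988])
E
```

```text
[ 0.48403557 -0.17391245  0.09904839] -0.02966628321344444
```

View pics/s3z.png

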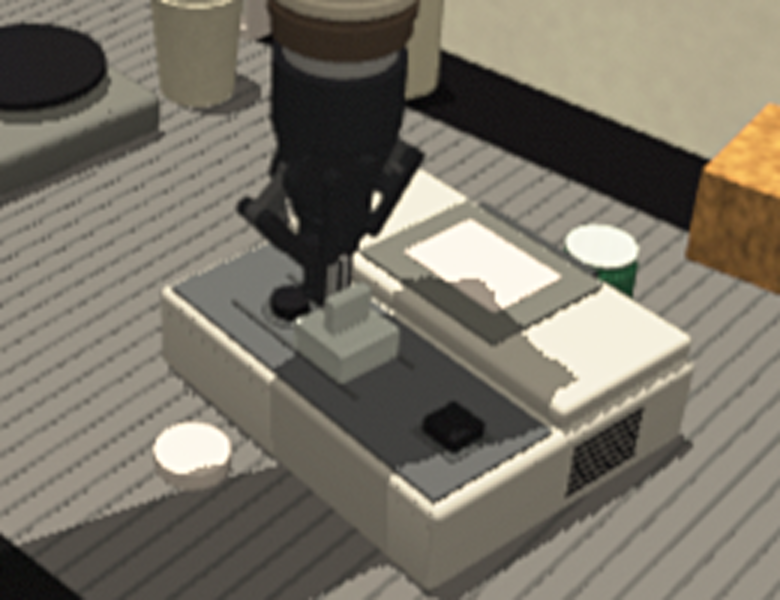

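The fin has moved and the round button shows at (290,302) in the zoom. By the TCP the fin has travelled about 46 mm. I'll go on slowly to the stop.

Request:
{"name": "apply_moves", "arguments": {"moves": [[[0,-0.003,0,0,0],[0,-0.003,0,0,0],[0,-0.002,0,0,0],[0,0,0,0,0]]]}}

```text
time_s: 5.42
tool_pos: [0.4829, -0.1816, 0.0991]
eef_rot: [-3.141, -0.0, 1.417]
wrist_force: [0.5, 0.1, -0.7]
finger_gap: 0.0001
```

Request:
{"name": "apply_moves", "arguments": {"moves": [[[0,-0.002,0,0,0],[0,-0.001,0,0,0],[0,0,0,0,0]]]}}

```text
time_s: 5.67
tool_pos: [0.4827, -0.1831, 0.0992]
eef_rot: [-3.141, -0.003, 1.418]
wrist_force: [1.0, 9.4, -1.2]
finger_gap: 0.0001
```

The force rose to 9.4 N at 55 mm of travel, so this is the stop, and the catch did start about 5 mm open. I'll back off, lift clear and look at the button.

Request:
{"name": "apply_moves", "arguments": {"moves": [[[0,0.005,0,0,0],[0,0.01,0,-0.005,0],[0,0.01,0,-0.02,0],[0,0.02,0,-0.03,0],[0,0.03,0,-0.03,0],[0,0.035,0,-0.02,0],[0,0.035,0,0,0],[0,0.035,0,0,0],[0,0.03,0,0,0],[0,0,0,0,0],[0,0,0,0,0]]]}}

```text
time_s: 6.58
tool_pos: [0.5147, 0.0242, 0.2041]
eef_rot: [3.141, 0.0, 1.421]
wrist_force: [0.3, -0.3, 0.7]
finger_gap: -0.0002
```

```bash
python3 - <<'E'
from h import *
s=snap('top','t4');print(manip.read_state()['tool_pos'])
cv2.imwrite('pics/t4z.png',cv2.resize(s['pixels'][140:295,320:490],None,fx=4.5,fy=3.8,interpolation=cv2.INTER_CUBIC))
s=snap('side','s4');cv2.imwrite('pics/s4z.png',cv2.resize(s['pixels'][180:380,260:520],None,fx=3,fy=3,interpolation=cv2.INTER_CUBIC))
E
```

```text
[0.514617   0.02314695 0.20409313]
```

View pics/t4z.png

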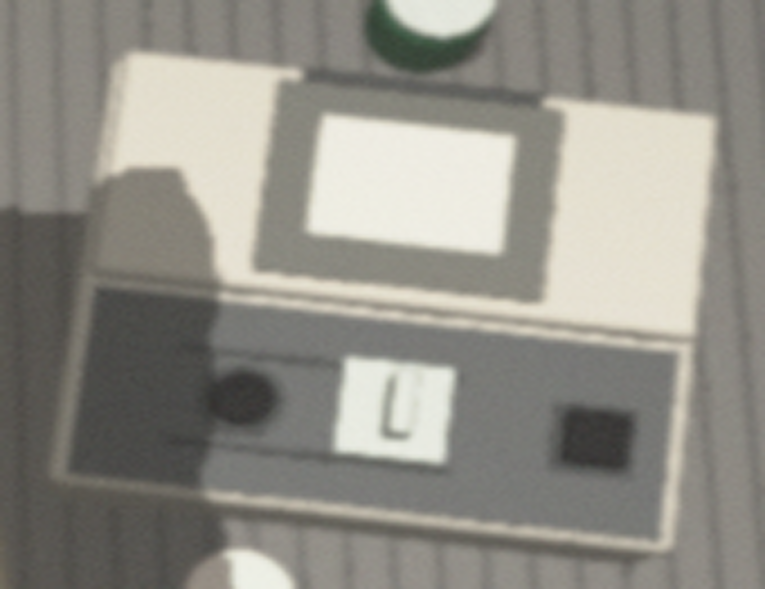

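View pics/s4z.png

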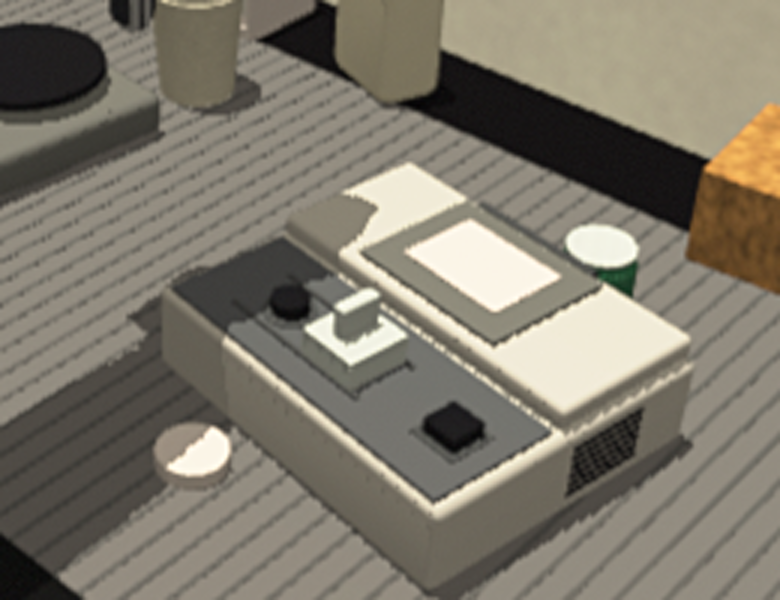

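The catch is fully aside at the slot ends. The button shows at (242,398) in the top zoom, between hood and shadow. I'll measure it now.

```bash
python3 - <<'E'
from h import *
s=dict(np.load('pics/t4.npz'));g=cv2.cvtColor(s['pixels'],cv2.COLOR_BGR2GRAY);d=s['depth']
def fit(m,z):
    c=max(cv2.findContours(m.astype(np.uint8),cv2.RETR_EXTERNAL,cv2.CHAIN_APPROX_NONE)[0],key=cv2.contourArea)
    M=cv2.moments(c);u,v=M['m10']/M['m00'],M['m01']/M['m00'];return u,v,cv2.minEnclosingCircle(c)[1],plane(s,u,v,z)
i,j=np.indices(g.shape)
for t in (55,62,68):
    b=fit((g<t)&(i>232)&(i<256)&(j>364)&(j<384),.082);print(t,b)
k=fit((g<80)&(i>240)&(i<270)&(j>435)&(j<465),.082);h=fit((g>190)&(i>232)&(i<264)&(j>391)&(j<424),.0925)
print(k,h)
e=np.array([.155,.988]);ex=np.array([.988,-.155])
for n,q in(('key',k),('hood',h)):
    w=(b[3]-q[3])[:2];print(n,w@ex,w@e)
print(world(s,b[0],b[1],d[int(b[1]+.5),int(b[0]+.5)]))
p=manip.read_state()['tool_pos'];w=(b[3]-p)[:2];yaw=manip.read_state()['eef_rot'][2];print('tool shift',w@[np.cos(yaw),np.sin(yaw)],w@[np.sin(yaw),-np.cos(yaw)],p,yaw)
E
```

```text
55 (367.66666666666663, 244.8, 2.061652660369873, array([ 0.49067903, -0.12952009,  0.082     ]))
62 (372.4155844155844, 244.47474747474746, 7.159010887145996, array([ 0.49114647, -0.13822754,  0.082     ]))
68 (372.1990740740741, 244.54629629629628, 8.145813941955566, array([ 0.4910199 , -0.13782689,  0.082     ]))
(451.89162561576353, 255.13546798029557, 9.434081077575684, array([ 0.46914731, -0.28254021,  0.082     ])) (407.2654320987654, 247.42530864197528, 16.110488891601562, array([ 0.48290922, -0.20002344,  0.0925    ]))
key -0.000820442860806307 0.14636701477615405
hood -0.0016271170406735116 0.06270734490917
[ 0.49072271 -0.13765414  0.08370211]
tool shift -0.16200713519861748 0.0011485072224818218 [0.51456421 0.0224644  0.20404172] 1.4178655510377352
```

The button is 146 mm from the key and 63 mm from the hood, against 145 and 60 given. The shadow biases it by 1 to 2 mm, so I'll use (0.4905, -0.1396), which also agrees with where the catch met its stop.

Request:
{"name": "apply_moves", "arguments": {"moves": [[[0,-0.015,0,0,0],[0,-0.028,0,0,0],[0,-0.03,0,0,0],[0,-0.03,0,0.01,0],[0,-0.03,0.001,0.02,0],[0,-0.02,0,0.025,0],[0,-0.0107,0,0.025,0],[0,0,0,0.02,0],[0,0,0,0.008,0],[0,0,0,0,0],[0,0,0,0,0]]]}}

```text
time_s: 7.6
tool_pos: [0.4906, -0.1397, 0.0966]
eef_rot: [3.141, 0.0, 1.417]
wrist_force: [0.7, -0.4, 0.3]
finger_gap: 0.0001
```

```bash
python3 - <<'E'
from h import *
s=snap('side','s5');cv2.imwrite('pics/s5z.png',cv2.resize(s['pixels'][180:380,260:520],None,fx=3,fy=3,interpolation=cv2.INTER_CUBIC))
print(manip.read_state()['tool_pos'])
E
```

```text
[ 0.49109832 -0.13959419  0.09718595]
```

View pics/s5z.png

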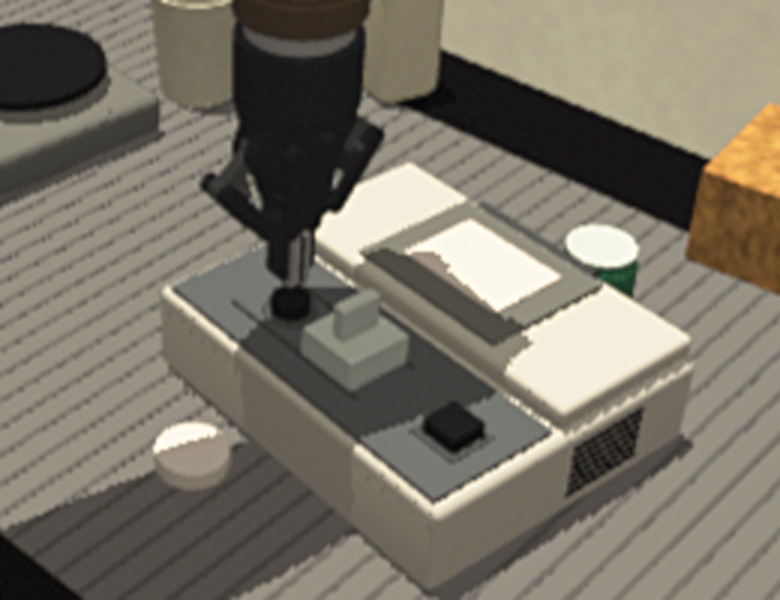

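The tips at (292,283) are centred over the button at (291,303). I'll press down in small steps.

Request:
{"name": "apply_moves", "arguments": {"moves": [[[0,0,0,0.007,0],[0,0,0,0.005,0],[0,0,0,0.003,0],[0,0,0,0.002,0],[0,0,0,0.002,0],[0,0,0,0.001,0],[0,0,0,0,0]]]}}

```text
time_s: 8.23
tool_pos: [0.4907, -0.1393, 0.0757]
eef_rot: [3.141, -0.0, 1.418]
wrist_force: [-0.7, -0.5, -0.3]
finger_gap: 0.0001
```

Request:
{"name": "apply_moves", "arguments": {"moves": [[[0,0,0,0.001,0],[0,0,0,0.001,0],[0,0,0,0,0]]]}}

```text
time_s: 8.48
tool_pos: [0.4906, -0.1393, 0.074]
eef_rot: [3.141, -0.0, 1.417]
wrist_force: [0.4, 1.3, 3.3]
finger_gap: -0.0
```

Request:
{"name": "apply_moves", "arguments": {"moves": [[[0,0,0,0.001,0],[0,0,0,0.001,0],[0,0,0,0,0]]]}}

```text
time_s: 8.73
tool_pos: [0.4908, -0.1393, 0.0737]
eef_rot: [3.14, -0.0, 1.418]
wrist_force: [-5.5, 1.7, 17.2]
finger_gap: -0.0002
```

There is a hard stop at z = 0.0737 with 17 N, which matches the 74 mm expected. I'll lift straight up and check.

Request:
{"name": "apply_moves", "arguments": {"moves": [[[0,0,0,-0.003,0],[0,0,0,-0.01,0],[0,0,0,-0.02,0],[0,0,0,-0.03,0],[0,0,0,-0.035,0],[0,0,0,-0.03,0],[0,0.03,0,0,0],[0,0.035,0,0,0],[0,0.035,0,0,0],[0,0.035,0,0,0],[0,0.03,0,0,0],[0,0,0,0,0]]]}}

```text
time_s: 9.73
tool_pos: [0.516, 0.0277, 0.1997]
eef_rot: [-3.141, -0.001, 1.421]
wrist_force: [0.9, 0.7, 0.3]
finger_gap: 0.0
```

```bash
python3 - <<'E'
from h import *
s=snap('top','t6');d=s['depth']
P=[world(s,u,v,d[v,u]) for v in range(242,248) for u in range(369,376) if d[v,u]>0];print('button z',np.median(np.array(P)[:,2]),len(P))
i,j=np.indices(d.shape);g=cv2.cvtColor(s['pixels'],cv2.COLOR_BGR2GRAY)
m=(g>190)&(i>232)&(i<264)&(j>391)&(j<424);u,v=j[m].mean(),i[m].mean();print('hood',plane(s,u,v,.0925))
for u,v in [(375,205),(410,209),(410,190),(410,170),(452,255)]: print(u,v,world(s,u,v,d[v,u]).round(4))
s=snap('side','s6');cv2.imwrite('pics/s6z.png',cv2.resize(s['pixels'][180:380,260:520],None,fx=3,fy=3,interpolation=cv2.INTER_CUBIC))
st=manip.read_state();print(st['tool_pos'],st['wrist_force'],st['qvel'].round(3))
E
```

```text
button z 0.07518957706882834 41
hood [ 0.48298584 -0.20007992  0.0925    ]
375 205 [ 0.5648 -0.1453  0.0844]
410 209 [ 0.5503 -0.2055  0.1088]
410 190 [ 0.5876 -0.2084  0.102 ]
410 170 [ 0.6264 -0.2106  0.0997]
452 255 [ 0.4695 -0.2829  0.0815]
[0.51569497 0.02453197 0.19973106] [-0.22695917  0.53226949  0.65684909] [-0.04  -0.007 -0.006 -0.001 -0.002 -0.009]
```

View pics/s6z.png

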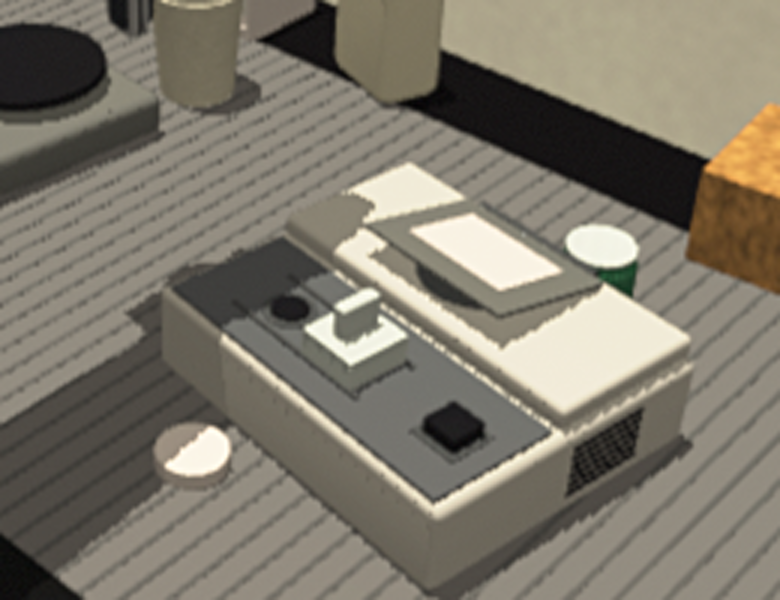

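The lid's front edge stands ajar around (500,310), about 20 mm up. The button at (291,308) is down (z 0.0837 before, 0.0752 now). The hood hasn't moved, the key is up, and the arm is clear. I'll hand it in.

```bash
python3 -c "
from station import manip
print(manip.job_done())"
```

```text
the job is handed in; nothing more can be done
None
```

The mill is open: I slid the safety catch fully aside, then pressed the release button all the way down, and the chamber lid sprang ajar. The job was handed in at about 10 s of the 35 s allowed; no verdict was reported.

- **Catch:** I pushed the fin with the shut fingers until it met its stop at about 9 N. It travelled about 55 mm, not 60. The first pictures, with fin to key at 139 mm instead of 145, suggest it started about 5 mm open. The hood stayed put after that.
- **Button:** It met its hard stop at tool height 0.0737 m with 17 N. The camera shows its top dropped from 0.0837 m to 0.0752 m, about 8 mm, and it stayed down when let go.
- **Lid and start key:** The lid's front edge stands about 20 mm higher. The start key was never approached; its top measures 0.0815 m, which fits it being up.
- **Arm:** It ended well clear of everything, with the wrist force near zero.

One disagreement: the camera put the button 63 mm from the hood rather than 60, probably because of the arm's shadow. I aimed by the given sizes and the position of the catch's stop instead. At the button's stop I also read a sideways force of about 5.5 N, which I did not look into.

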